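Seat four cells in the battery tester with a straightedge

ROBOT

A 6-joint arm with a two-finger parallel gripper is mounted at the origin on a cart in front of the work surface, level with it; the furniture and walls round the work are solid. World frame = base frame: x ahead of the robot, y to its left, z up, the work surface at z = 0. Lengths are in m, angles in rad, forces in N, time in s.
With the tool pointing down it reaches from about 0.35 to 0.975 m from the base axis. Payload 4.9 kg.
Tool frame: the origin (TCP) lies on the centre line of the jaws, within the pads' length; the fingertips stand manip.tip_reach ahead of it and the grasp point (between the pads) is the TCP (manip.tip_reach is the distance from the TCP to the fingertips, in m); z points along the fingers, y is the line along which they close (so a half turn about z gives the same grasp; the last joint's range is limited). The gripper opens to 85 mm and grips with 20 to 120 N. Pads are 22 mm wide; open, the fingers measure 114 mm over their backs; the gripper's body (76 mm by 85 mm) begins 54 mm behind the grasp point. The pads swing forward as they close: fully open they stand 13 mm farther back than shut.
Start: joints at [-1.291, 0.053, 1.613, -0, 1.476, -0.119], TCP at [0.243, -0.576, 0.25] pointing down, gripper open.
Joint ranges: [-3.01, 3.01], [-1.01, 2.22], [0.06, 2.58], [-1.02, 4.17], [0.09, 2.62], [-3.14, 3.14]. Speed limits (rad/s): [2.57, 2.57, 3.14, 3.14, 3.14, 3.14].

INTERFACE

Orientations are given as a unit quaternion [w, x, y, z].
In Python, from plant import manip gives the robot as it stands. The module is installed in compiled form; this text tells all that it offers.
- The arm moves only by the tool move_arm, never from a script. Its argument "rows" is a list of rows, each a list of 7 numbers: the shift along the tool's x, y, z in cm, then the turn, a rotation vector about the tool's x, y, z in degrees, then the opening, from -1 (shut) to 1 (fully open). In form: [[tx, ty, tz, ax, ay, az, jaw], ...]. A call has 1 to 20 rows; each row shifts and turns the commanded pose from where the row before left it, along the tool's axes as they then stand; what a row does not reach is not made up. A row lasts 1/12 s, in which the tool goes at most 41.7 mm and 7.16 degrees, less where a joint would pass 70% of its speed; a pose out of reach is approached as far as the arm can. A call is refused whole if a number of a shift passes 4.17 or a number of a turn 7.16, either way. A call with a gripper value outside its range is refused whole. The fingers move at their own pace and stop on an object; the grip force is fixed at half the most. Time passes only in rows, so rows that do not move let the fingers close. It gives the time, the measured TCP pose, the force, the opening and the grip force at its end, in the units of the state.
- manip.state(): the state, without advancing time (a new reading comes with each control period).
- manip.grab_frame(name): name is "side" or "top" or "wrist"; returns a dict with "img" (480x640x3 uint8, blue, green, red), "mtx" (3x3 intrinsics, pixels), "R" (3x3) and "t" (3): a world point X has camera coordinates R X + t. Camera axes: x right, y down, z forward; pixel columns grow to the right and rows downward; lengths in m; the calibration is good to about 2 mm. A picture is of the moment at which its call begins. There is no depth.
- manip.job_done(): hands the job in; it is judged then, once.
The state is a dict: "time": time; "joint_pos": joint angles; "joint_vel": joint speeds; "joint_efforts": joint torques, N m; "tool_pos": TCP position; "tool_rot": TCP orientation; "contact_force": force on the tool from outside, world axes, zero at the start; "ft_torque": the same for the moment, N m; "gripper_width": opening from 0.0 (shut) to 1.0 (fully open); "grasp_force": force on a finger pad.
Only numpy, scipy, OpenCV 4.12 (cv2) and the standard library are available. Lean on these libraries where they do the work, as an engineer would, in place of code of your own. Each camera call takes 0.05 s, during which the arm holds its last target. There are 200 camera calls.

TASK

Pick up the grey plastic straightedge and use its flat face to push the four loose cells in the battery tester back together, as one row, squarely against the sprung contact pins, and keep a pressure of about 14 newtons on the row for a good second; the pins are delicate and must never be pushed to the end of their travel. Then ease the straightedge off slowly so the cells stay lined up against the pins, and stand it back on the table on its foot, clear of the tester. Push the cells only with the straightedge, not the fingers, and leave the other things on the table alone.

Things in the scene. Friction and masses are not known exactly. Their poses are not given: they have to be found in the camera images.
- tester: Flat black bed of the battery tester, fixed on the table: 170 mm (x) by 124 mm (y), 6 mm thick; origin under its centre. Cells are pushed along its +x, in four lanes at y = -36, -12, +12, +36 mm, parted by ridges 3 mm high (x = -62 to +32 mm). At its +x end stands the grey contact head, 116 mm wide, top 40 mm above the table.
- pins (a point): Middle of the range in which the free tips of the four brass pins (one per lane, level with one another, 15.5 mm above the table) lie: tester x = +35 mm. The head is clamped at an adjustable depth that is not measured: the true tips lie up to 6 mm before or behind this point, along the tester's x. Each pin springs back up to 6 mm (rate unknown), then is rigid: feel for it.
- cell_1: Cylindrical lithium cell, light blue, 18 mm thick, 46 g or so, in the first (rightmost) lane (y = -36 mm in the tester's frame). Its y axis is its long axis and points to the pins, along the tester's +x; the flat ends lie 33 mm ahead of (+y) and 31 mm behind (-y) the origin, which is the middle of the underside as it first lies; it may roll a little.
- cell_2: Cylindrical lithium cell, light blue, 18 mm thick, 46 g or so, in the second lane (y = -12 mm in the tester's frame). Its y axis is its long axis and points to the pins, along the tester's +x; the flat ends lie 33 mm ahead of (+y) and 31 mm behind (-y) the origin, which is the middle of the underside as it first lies; it may roll a little.
- cell_3: Cylindrical lithium cell, light blue, 18 mm thick, 46 g or so, in the third lane (y = +12 mm in the tester's frame). Its y axis is its long axis and points to the pins, along the tester's +x; the flat ends lie 33 mm ahead of (+y) and 31 mm behind (-y) the origin, which is the middle of the underside as it first lies; it may roll a little.
- cell_4: Cylindrical lithium cell, light blue, 18 mm thick, 46 g or so, in the fourth (leftmost) lane (y = +36 mm in the tester's frame). Its y axis is its long axis and points to the pins, along the tester's +x; the flat ends lie 33 mm ahead of (+y) and 31 mm behind (-y) the origin, which is the middle of the underside as it first lies; it may roll a little.
- straightedge: Grey plastic angle straightedge, 200 g, loose, standing on its foot. Upright web 10 mm thick (x), 110 mm long (y), 62 mm high; origin under the web's middle. Its flat pushing face is the web's +x face, 5 mm ahead of the origin. The foot, 6 mm thick, runs back to x = -38 mm. Grip across the web near the top; the cells in the bed reach 24 mm above the table.
- flux_tin: Bystander: round white tin with green lid, 54 mm across, 19 mm high; origin under its centre.
- tip_cleaner: Bystander: round black pot of brass wool, 47 mm across, 38 mm high; origin under its centre.
- usb_stick: Bystander: red memory stick 18 x 54 x 9 mm; origin under its centre.
- heatsink: Bystander: finned aluminium heat sink 40 x 40 x 20 mm; origin under its centre.
- tweezers: Bystander: steel tweezers lying flat, 15 x 110 x 8 mm; origin under its centre.
There are look-alikes about, which are no part of the job. What is shaped like the cell_1 but black is not meant.

How it is judged:
On the way, in this order (a step that is already met when the one before it is completed fails the run):
1. the straightedge is lifted off the table in the fingers (height (world z) of straightedge above 0.006 m and contact force between the fingers and straightedge above 1 N), for 0.2 s.
2. the straightedge presses on all four cells at once, 2 to 5.5 N on each, for 0.8 s, held in the fingers (contact force between the fingers and straightedge above 1 N and contact force between straightedge and cell_1 between 2 and 5.5 N and x of each of cell_1, cell_2, cell_3, cell_4 in the frame of tester above -0.006 m and contact force between straightedge and cell_2 between 2 and 5.5 N and contact force between straightedge and cell_3 between 2 and 5.5 N and contact force between straightedge and cell_4 between 2 and 5.5 N), for 0.8 s.
At the end, for the whole second after the job is handed in: All four cells rest in their lanes at the pins (origins beyond x = -6 mm in the tester frame), ends level with one another within 2 mm; the straightedge is released, upright on its foot on the table, its origin over 125 mm from the tester's centre, touching no cell (x of each of cell_1, cell_2, cell_3, cell_4 in the frame of tester above -0.006 m and linear speed of each of cell_1, cell_2, cell_3, cell_4, straightedge below 0.01 m/s and contact force between straightedge and cell_1 below 0.05 N and contact force between straightedge and cell_2 below 0.05 N and contact force between straightedge and cell_3 below 0.05 N and contact force between straightedge and cell_4 below 0.05 N and y of cell_2 in the frame of cell_1 between -0.002 and 0.002 m and y of cell_3 in the frame of cell_1 between -0.002 and 0.002 m and y of cell_3 in the frame of cell_2 between -0.002 and 0.002 m and y of cell_4 in the frame of cell_1 between -0.002 and 0.002 m and y of cell_4 in the frame of cell_2 between -0.002 and 0.002 m and y of cell_4 in the frame of cell_3 between -0.002 and 0.002 m and y of cell_1 in the frame of tester between -0.044 and -0.028 m and y of cell_2 in the frame of tester between -0.02 and -0.004 m and y of cell_3 in the frame of tester between 0.004 and 0.02 m and y of cell_4 in the frame of tester between 0.028 and 0.044 m and height (world z) of straightedge below 0.004 m and angle between straightedge's own z axis and vertical below 0.1 rad and horizontal distance between straightedge and tester above 0.125 m).
It fails at once if a cell is pushed with more than 9 N by the straightedge (its pin bottoms out) (contact force between straightedge and cell_1 above 9 N or contact force between straightedge and cell_2 above 9 N or contact force between straightedge and cell_3 above 9 N or contact force between straightedge and cell_4 above 9 N).
It fails at once if the fingers touch a cell (contact force between the fingers and cell_1 above 0.3 N or contact force between the fingers and cell_2 above 0.3 N or contact force between the fingers and cell_3 above 0.3 N or contact force between the fingers and cell_4 above 0.3 N).
It fails at once if a bystander is moved by more than 15 mm (distance of any of flux_tin, tip_cleaner, usb_stick, heatsink, tweezers from where it was at the start of the episode above 0.015 m).
It also fails if it takes over 72 s, if anything falls off the work surface, if the arm or the gripper's body presses on something with over 40 N, if the wrist force passes 120 N, or if a joint passes its speed limit or range.

## Working session

There is one attempt and no reset: what is moved stays moved. The work goes in short steps, Python scripts to look and compute and a tool call to move; the robot and the scene stay as the last step left them, time stands still between calls to the robot, and variables do not carry over. Pictures are saved under pics/ and viewed, at most 13 in all, crops included, and the job is handed in when it is done.

Besides the shell and the picture viewer there is one more tool, called after "Emit:" by a JSON object that holds its "method" and its "body". move_arm: Moves the arm, as the interface text tells. Its arguments: {"type":"object","properties":{"rows":{"type":"array","items":{"type":"array","items":{"type":"number"}}}},"required":["rows"]}

```bash
mkdir -p pics; python3 - <<'E'
from plant import manip
import cv2,numpy as np,pickle
F={}
for n in("side","top"):
    f=manip.grab_frame(n);F[n]=f;cv2.imwrite(f"pics/{n}0.png",f["img"]);print(n,f["mtx"].round(1).tolist(),f["R"].round(3).tolist(),f["t"].round(3).tolist())
pickle.dump(F,open("f0.pkl","wb"))
s=manip.state();print({k:np.round(v,3).tolist() for k,v in s.items()},manip.tip_reach)
E
```

```text
side [[562.5, 0.0, 313.2], [0.0, 562.5, 233.9], [0.0, 0.0, 1.0]] [[-0.289, -0.957, 0.0], [-0.472, 0.142, -0.87], [0.833, -0.251, -0.493]] [0.054, 0.295, 0.843]
top [[516.0, 0.0, 320.3], [0.0, 516.0, 240.5], [0.0, 0.0, 1.0]] [[0.004, -1.0, 0.018], [-0.998, -0.005, -0.062], [0.062, -0.017, -0.998]] [-0.104, 0.509, 0.95]
{'time': 0.1, 'joint_pos': [-1.291, 0.053, 1.614, 0.0, 1.476, -0.119], 'joint_vel': [-0.001, -0.0, -0.004, -0.0, 0.0, -0.0], 'joint_efforts': [0.001, -39.491, -37.136, -0.0, 0.004, 0.0], 'tool_pos': [0.243, -0.575, 0.249], 'tool_rot': [-0.001, 0.98, 0.198, -0.0], 'contact_force': [-0.084, 0.179, -0.034], 'ft_torque': [0.023, 0.029, -0.026], 'grasp_force': 0.0, 'gripper_width': 1.004} 0.019
```

View pics/top0.png

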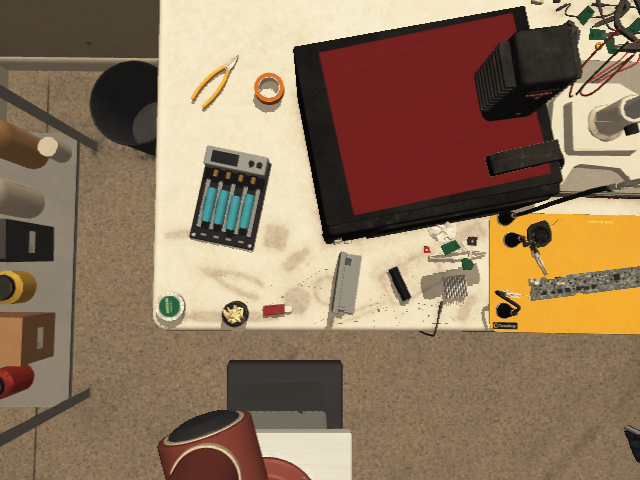

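View pics/side0.png

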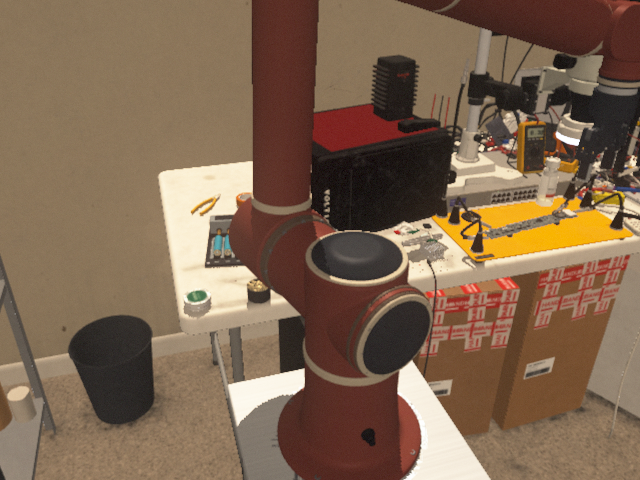

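The top view shows the tester near (231,199) with its head up at (237,162). The straightedge is at (345,284), with the black look-alike at (400,285) and the big instrument right of x=295. In the side view the arm hides most of the scene.

```bash
cat > h.py <<'E'
import cv2,numpy as np
def ray(f,uv,z):
    K,R,t=f["mtx"],np.array(f["R"]),np.array(f["t"])
    d=R.T@np.linalg.solve(K,np.array([uv[0],uv[1],1.]));c=-R.T@t
    return c+d*(z-c[2])/d[2]
def proj(f,X):
    p=f["mtx"]@(f["R"]@np.array(X)+f["t"]);return p[:2]/p[2]
def tri(fs,uvs):
    A=[];b=[]
    for f,uv in zip(fs,uvs):
        c=ray(f,uv,0);o=-np.array(f["R"]).T@f["t"];d=c-o;d/=np.linalg.norm(d);P=np.eye(3)-np.outer(d,d);A.append(P);b.append(P@o)
    return np.linalg.lstsq(np.vstack(A),np.hstack(b),rcond=None)[0]
E
python3 - <<'E'
import pickle,cv2,numpy as np
from h import *
f=pickle.load(open("f0.pkl","rb"))["top"];im=f["img"]
cv2.imwrite("pics/z.png",cv2.resize(im[135:332,150:415],None,fx=3,fy=3,interpolation=cv2.INTER_CUBIC))
hsv=cv2.cvtColor(im,cv2.COLOR_BGR2HSV)
m=cv2.inRange(hsv,(85,80,80),(105,255,255));m[:, :180]=0;m[:,290:]=0
n,l,s,c=cv2.connectedComponentsWithStats(m)
for i in range(1,n):
    if s[i][4]>40:
        r=cv2.minAreaRect(np.argwhere(l==i)[:,::-1].astype(np.float32));print(s[i],c[i].round(1),np.round(r[1],1),r[2],ray(f,c[i],.020).round(4))
for uv in [(345,284),(231,199),(325,242),(295,45)]:print(uv,ray(f,uv,.0).round(3))
E
```

```text
[201 187  16  35 323] [208.8 203.8] [ 9.8 34.1] 12.52880573272705 [0.5766 0.1067 0.02  ]
[213 190  16  34 320] [220.8 206.6] [ 9.6 33.9] 11.309932708740234 [0.5714 0.0842 0.02  ]
[226 195  15  35 320] [232.7 212.2] [ 9.6 33.9] 11.309932708740234 [0.5612 0.0618 0.02  ]
[239 194  16  35 314] [246.4 210.6] [ 9.4 33.9] 12.094757080078125 [0.5642 0.0365 0.02  ]
(345, 284) [ 0.428 -0.15   0.   ]
(231, 199) [0.589 0.069 0.   ]
(325, 242) [ 0.507 -0.111  0.   ]
(295, 45) [ 0.892 -0.051  0.   ]
```

View pics/z.png

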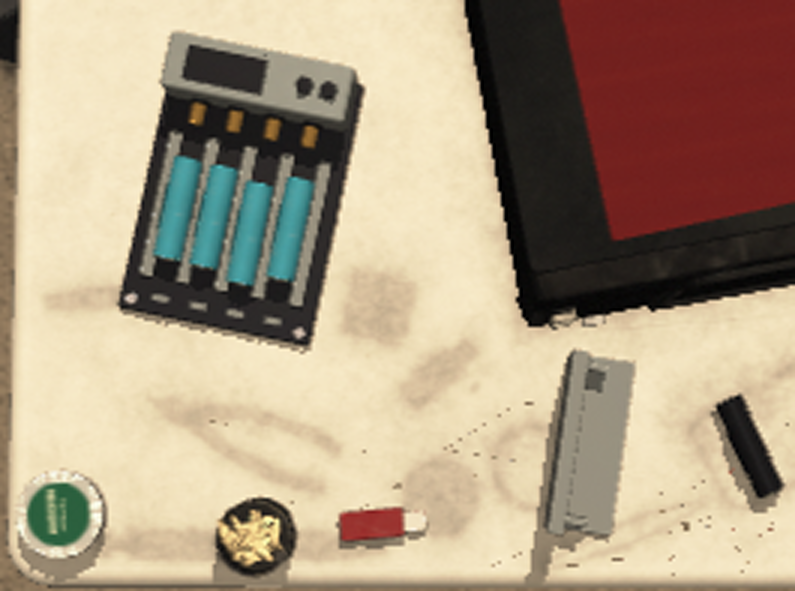

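The zoom shows the tester at about (240,190), the four pins at y≈115–135, and the cells staggered. The straightedge is at about (590,445), with the web probably on the left. I'll look with the wrist camera from above.

Emit:
{"method": "move_arm", "body": {"rows": [[2.8,-2.6,-0.6,0,0,0,1],[2.8,-2.6,-0.6,0,0,0,1],[2.8,-2.6,-0.6,0,0,0,1],[2.8,-2.6,-0.6,0,0,0,1],[2.8,-2.6,-0.6,0,0,0,1],[2.8,-2.6,-0.6,0,0,0,1],[2.8,-2.6,-0.6,0,0,0,1],[2.8,-2.6,-0.6,0,0,0,1],[2.8,-2.6,-0.6,0,0,0,1],[2.8,-2.6,-0.6,0,0,0,1],[2.8,-2.6,0,0,0,0,1],[2.8,-2.6,0,0,0,0,1],[0,0,0,0,0,-7,1],[0,0,0,0,0,-7,1],[0,0,0,0,0,-7,1],[0,0,0,0,0,-7,1],[0,0,0,0,0,-7,1],[0,0,0,0,0,-7,1],[0,0,0,0,0,-7,1],[0,0,0,0,0,-7,1]]}}

```text
time: 1.77
tool_pos: [0.4309, -0.1578, 0.3097]
tool_rot: [-0.0, 0.771, 0.637, -0.0]
contact_force: [-0.0, -0.4, -0.0]
gripper_width: 0.999
grasp_force: 0.0
```

```bash
cat > snap.py <<'E'
from plant import manip
import cv2,pickle,sys,numpy as np
def snap(n,cam="wrist"):
    f=manip.grab_frame(cam);pickle.dump(f,open(n+".pkl","wb"));cv2.imwrite(f"pics/{n}.png",f["img"]);return f
def st():
    s=manip.state()
    for k in("time","joint_pos","tool_pos","tool_rot","contact_force","ft_torque","gripper_width","grasp_force"):print(k,np.round(s[k],4).tolist())
    return s
E
python3 -c "
from snap import *
f=snap('w1');st();print((-f['R'].T@f['t']).round(3))"
```

```text
time 1.8167
joint_pos [-0.5134, -0.3873, 1.904, 0.0, 1.6259, -0.3285]
tool_pos [0.4309, -0.1578, 0.3097]
tool_rot [-0.0005, 0.7694, 0.6388, -0.0002]
contact_force [-0.1835, -0.2394, -0.5694]
ft_torque [-0.0026, -0.0454, 0.0463]
gripper_width 1.0021
grasp_force 0.0
[ 0.446 -0.079  0.434]
```

View pics/w1.png

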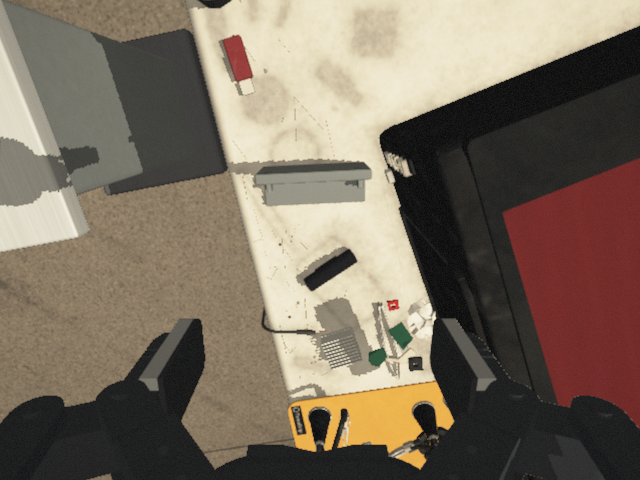

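The wrist view shows the straightedge at x 256–371, y 163–205. Its web is the upper strip, towards +y, and the foot is below, towards −y, so the pushing face looks towards +y. Next I'll turn to the grasp heading and come lower for a second view.

Emit:
{"method": "move_arm", "body": {"rows": [[0,0,0.5,0,0,-7,1],[0,0,0.5,0,0,-7,1],[0,0,0.5,0,0,-7,1],[0,0,0.5,0,0,-7,1],[0,0,0.5,0,0,-7,1],[0,0,0.5,0,0,-7,1],[0,0,0.5,0,0,-7,1],[0,0,0.5,0,0,-7,1],[0,0,0.5,0,0,-7,1],[0,0,0.5,0,0,-7,1],[0,0,0.5,0,0,-7,1],[0,0,0.5,0,0,-7,1],[0,0,0.5,0,0,-7,1],[0,0,0,0,0,0,1]]}}

```text
time: 2.98
tool_pos: [0.4304, -0.1575, 0.2437]
tool_rot: [-0.001, 0.089, 0.996, 0.001]
contact_force: [-0.5, 0.2, -0.8]
gripper_width: 0.998
grasp_force: 0.0
```

```bash
python3 -c "
from snap import *
from h import *
f=snap('w2');st();print((-f['R'].T@f['t']).round(3))
g=pickle.load(open('w1.pkl','rb'))
a=ray(g,(256,180),.062);b=ray(g,(371,177),.062);print(a,b,np.degrees(np.arctan2(*(b-a)[1::-1])),np.linalg.norm(b-a))
p=proj(f,(a+b)/2).astype(int);print(p)
y,x=max(0,p[1]-100),max(0,p[0]-130)
c1=cv2.resize(f['img'][y:y+200,x:x+260],None,fx=3,fy=3);print(x,y)
cv2.imwrite('pics/w2c.png',c1)
"
```

```text
time 3.0333
joint_pos [-0.5135, -0.3593, 1.9905, -0.0, 1.5123, -1.9028]
tool_pos [0.4307, -0.1577, 0.2443]
tool_rot [-0.0009, 0.0906, 0.9959, 0.0004]
contact_force [0.2007, -0.2811, 0.2534]
ft_torque [0.0298, -0.0111, 0.0047]
gripper_width 0.9984
grasp_force 0.0
[ 0.352 -0.143  0.368]
[ 0.37790441 -0.12560095  0.062     ] [ 0.48471832 -0.14324357  0.062     ] -9.37895069944161 0.10826112572473712
[345 216]
215 116
```

View pics/w2c.png

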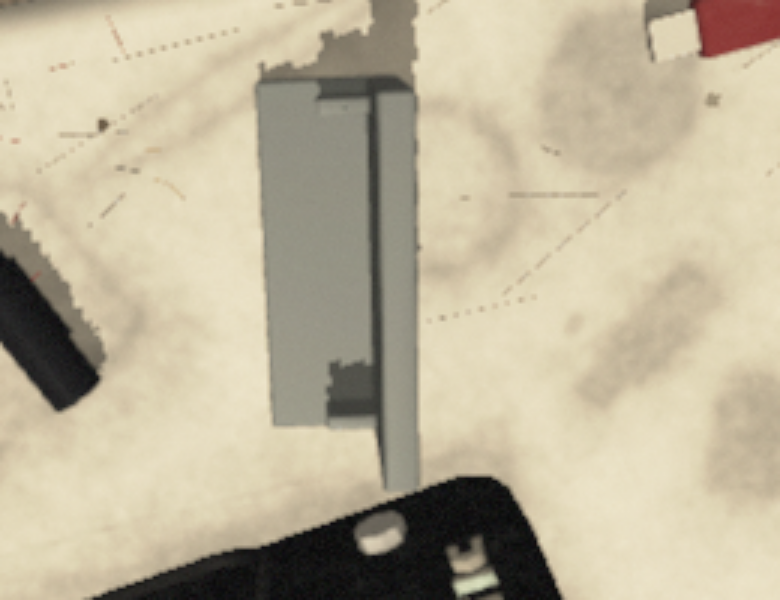

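The close view shows the web's top face cleanly, with corners at zoomed (380,92), (415,92), (418,489) and (387,489). The foot is to its left, and the instrument's corner lies just past the far end. I'll refine this and triangulate with w1.

```bash
python3 -c "
from snap import *
from h import *
g=pickle.load(open('w1.pkl','rb'));f=pickle.load(open('w2.pkl','rb'))
G=cv2.cvtColor(g['img'],cv2.COLOR_BGR2GRAY)
for c in (275,350):print(c,G[155:190,c].tolist())
print(G[176,248:264].tolist(),G[174,362:380].tolist())
z=lambda x,y:(215+(x-1)/3,116+(y-1)/3)
C=[z(*p) for p in [(380,92),(415,92),(418,489),(387,489)]]
P=[ray(f,c,.062) for c in C];print(np.round(P,4))
print('lens',[np.linalg.norm(P[i]-P[(i+1)%4]).round(4) for i in range(4)])
d=P[2]-P[1];print('heading long edge (face)',np.degrees(np.arctan2(d[1],d[0])),'other',np.degrees(np.arctan2(*(P[3]-P[0])[1::-1])),'mid',np.mean(P,0))
for p in P: print('proj in w1',proj(g,p).round(1))
"
```

```text
275 [217, 217, 216, 216, 218, 217, 184, 127, 123, 123, 112, 85, 68, 69, 67, 69, 70, 69, 101, 135, 147, 149, 149, 148, 150, 148, 148, 145, 137, 139, 148, 148, 148, 148, 147]
350 [230, 229, 229, 230, 230, 203, 134, 101, 69, 69, 67, 68, 69, 72, 81, 119, 150, 154, 152, 153, 151, 152, 153, 151, 145, 116, 88, 91, 90, 125, 151, 150, 152, 153, 149]
[213, 215, 220, 224, 225, 198, 126, 126, 146, 148, 148, 150, 149, 149, 151, 149] [153, 149, 153, 153, 152, 153, 153, 154, 151, 173, 208, 222, 222, 223, 222, 220, 219, 219]
[[ 0.3768 -0.1289  0.062 ]
 [ 0.3783 -0.1202  0.062 ]
 [ 0.4855 -0.1356  0.062 ]
 [ 0.4839 -0.1442  0.062 ]]
lens [np.float64(0.0088), np.float64(0.1083), np.float64(0.0087), np.float64(0.1083)]
heading long edge (face) -8.186282182760399 other -8.117569347508853 mid [ 0.4311386  -0.13222745  0.062     ]
proj in w1 [255.7 183.6]
proj in w1 [255.1 174.3]
proj in w1 [370.6 168.8]
proj in w1 [370.3 178.1]
```

Emit:
{"method": "move_arm", "body": {"rows": [[0.6,3.4,-1,0,0,0,1],[0.6,3.4,-1,0,0,0,1],[0.6,3.4,-1,0,0,0,1],[0.6,3.4,-1,0,0,0,1],[0.6,3.4,-1,0,0,0,1],[0.6,3.4,-1,0,0,0,1],[-3.3,0.6,0,0,0,0,1],[-3.3,0.6,0,0,0,0,1],[-3.3,0.6,0,0,0,0,1],[-3.3,0.6,0,0,0,0,1],[-3.3,0.6,0,0,0,0,1],[-3.3,0.6,0,0,0,0,1],[0,0,0,0,0,0,1]]}}

```text
time: 4.12
tool_pos: [0.6368, 0.0494, 0.3024]
tool_rot: [-0.001, 0.091, 0.996, -0.0]
contact_force: [-0.9, -0.4, -1.2]
gripper_width: 0.999
grasp_force: 0.0
```

```bash
python3 -c "
from snap import *
from h import *
f=snap('w3');st();print((-f['R'].T@f['t']).round(3))
p=proj(f,(.585,.065,0)).astype(int);print(p)
y,x=max(0,p[1]-130),max(0,p[0]-190)
cv2.imwrite('pics/w3c.png',cv2.resize(f['img'][y:y+280,x:x+380],None,fx=2,fy=2));print(x,y)
"
```

```text
time 4.1667
joint_pos [-0.0389, 0.0563, 1.5219, -0.0, 1.5669, -1.4282]
tool_pos [0.6346, 0.0496, 0.303]
tool_rot [-0.0018, 0.0906, 0.9959, -0.0001]
contact_force [0.1675, 0.377, -0.4979]
ft_torque [-0.0404, 0.0013, -0.0536]
gripper_width 1.0045
grasp_force 0.0
[0.558 0.064 0.427]
[322 141]
132 11
```

View pics/w3c.png

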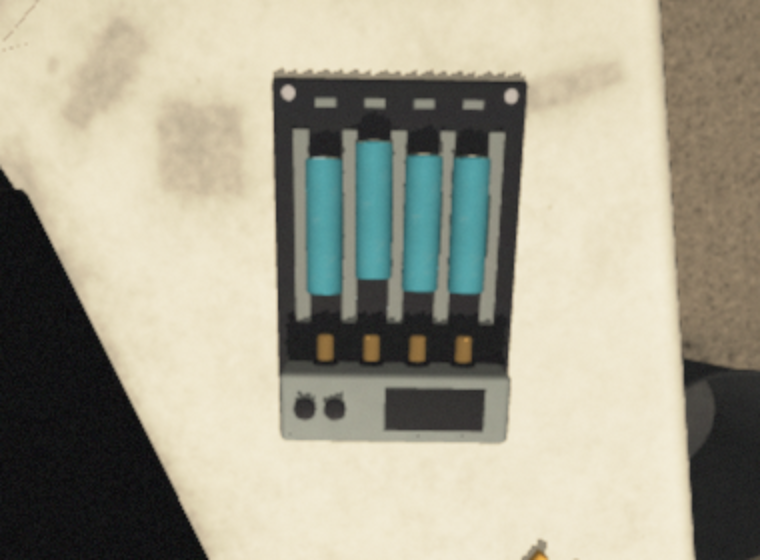

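This view shows the bed's rear corners at zoomed (276,78) and (525,78), ridges running from y≈129 to 322, and pin tips near y≈335. The second cell (lane −12) is set back the most.

```bash
cat > tst.py <<'E'
from snap import *
from h import *
f=pickle.load(open('w3.pkl','rb'));t=pickle.load(open('f0.pkl','rb'))['top']
z=lambda x,y:(132+(x-.5)/2,11+(y-.5)/2)
A=ray(f,z(275,77),.006);B=ray(f,z(525.5,77),.006);print('corners',A,B,np.linalg.norm(B-A))
d=(B-A);yw=d/np.linalg.norm(d);xw=np.array([yw[1],-yw[0],0]);O=(A+B)/2+.085*xw;print('O',O,'heading',np.degrees(np.arctan2(xw[1],xw[0])))
tf=lambda P:(np.round([(P-O)@xw*1e3,(P-O)@yw*1e3],1)).tolist()
for n,p,h in [('ridge0',(301,129),.009),('ridge4',(497,130),.009),('ridge0e',(303,322),.009),('ridge4e',(486,322),.009),('pin1',(325,335),.0185),('pin2',(372,335),.0185),('pin3',(417,335),.0185),('pin4',(463,335),.0185),('headL',(280,374),.04),('headR',(509,377),.04),('headL2',(283,439),.04),('headR2',(506,441),.04)]:
    print(n,tf(ray(f,z(*p),h)))
for nm,g in(('w3',f),('top',t)):
  h=cv2.cvtColor(g['img'],cv2.COLOR_BGR2HSV);m=cv2.inRange(h,(85,80,80),(105,255,255))
  if nm=='top': m[:,:180]=0;m[:,290:]=0
  n,l,s,c=cv2.connectedComponentsWithStats(m)
  ax=[]
  for i in range(1,n):
    if s[i][4]>150:
      q=np.argwhere(l==i)[:,::-1].astype(np.float32);P=np.array([ray(g,u,.020) for u in q]);e=np.linalg.svd(P-P.mean(0))[2][0];e=e*np.sign(e[0]);k=(P-O)@xw
      print(nm,'cell',tf(P.mean(0)),'heading',np.degrees(np.arctan2(e[1],e[0])).round(2),'ends',(np.percentile(k,[1,99])*1e3).round(1))
E
python3 tst.py
```

```text
corners [0.48992262 0.02965831 0.006     ] [0.51202954 0.1486213  0.006     ] 0.12099961647618801
O [0.58454538 0.0736101  0.006     ] heading -10.527206292293796
ridge0 [-61.5, -48.3]
ridge4 [-61.1, 47.5]
ridge0e [32.1, -49.8]
ridge4e [32.1, 46.3]
pin1 [37.5, -37.8]
pin2 [37.4, -13.6]
pin3 [37.4, 9.7]
pin4 [37.4, 33.4]
headL [53.5, -59.2]
headR [55.0, 54.5]
headL2 [87.1, -58.9]
headR2 [88.1, 54.8]
w3 cell [-23.7, -13.0] heading -10.91 ends [-54.5   8.9]
w3 cell [-17.7, 10.9] heading -11.62 ends [-48.4  14.8]
w3 cell [-16.1, -37.2] heading -11.12 ends [-46.6  16.1]
w3 cell [-16.6, 33.9] heading -11.31 ends [-47.5  15.8]
top cell [-13.9, 31.1] heading -11.11 ends [-44.6  17.4]
top cell [-14.8, 8.0] heading -11.27 ends [-45.6  16.2]
top cell [-20.8, -15.9] heading -10.26 ends [-51.9  10.4]
top cell [-13.2, -40.2] heading -11.27 ends [-44.2  17.9]
```

Emit:
{"method": "move_arm", "body": {"rows": [[3.3,-0.6,0,0,0,0,1],[3.3,-0.6,0,0,0,0,1],[3.3,-0.6,0,0,0,0,1],[3.3,-0.6,0,0,0,0,1],[3.3,-0.6,0,0,0,0,1],[3.5,-0.6,0,0,0,0,1],[-0.7,-3.6,0,0,0,0,1],[-0.7,-3.6,0,0,0,0,1],[-0.7,-3.6,0,0,0,0,1],[-0.7,-3.6,0,0,0,0,1],[-0.5,-3.5,0,0,0,0,1],[0,0,3,0,0,-2.2,1],[0,0,3,0,0,0,1],[0,0,3,0,0,0,1],[0,0,3,0,0,0,1],[0,0,3,0,0,0,1],[0,0,3,0,0,0,1],[0,0,0,0,0,0,1],[0,0,0,0,0,0,1]]}}

```text
time: 5.75
tool_pos: [0.4292, -0.1317, 0.1245]
tool_rot: [-0.001, 0.07, 0.998, 0.001]
contact_force: [0.2, 0.2, -0.3]
gripper_width: 0.995
grasp_force: 0.0
```

```bash
cat > go.py <<'E'
from snap import *
import sys
def delta(x,y,z,h):
    s=manip.state();q=s["tool_rot"];p=s["tool_pos"]
    H=2*np.degrees(np.arctan2(q[2],q[1]));a=np.radians(H);d=np.array([x,y,z])-p
    print("t",round(s["time"],2),"pos",np.round(p,4),"H",round(H,2),"tool shift cm",np.round([(d[0]*np.cos(a)+d[1]*np.sin(a))*100,(d[0]*np.sin(a)-d[1]*np.cos(a))*100,-d[2]*100],2),"az",round(((H-h+180)%360-180),2))
    print("F",np.round(s["contact_force"],2),"M",np.round(s["ft_torque"],2),"w",round(s["gripper_width"],3),"g",s["grasp_force"],"q",np.round(q,4))
if __name__=="__main__":delta(*map(float,sys.argv[1:]))
E
python3 go.py .431 -.132 .054 171.85
```

```text
t 5.75 pos [ 0.4292 -0.1317  0.1245] H 171.94 tool shift cm [-0.18 -0.    7.05] az 0.09
F [ 0.15  0.23 -0.28] M [-0.01  0.02  0.01] w 0.995 g 0.0 q [-1.500e-03  7.030e-02  9.975e-01  6.000e-04]
```

Emit:
{"method": "move_arm", "body": {"rows": [[-0.2,0,2.3,0,0,0,1],[0,0,2.3,0,0,0,1],[0,0,1.4,0,0,0,1],[0,0,1,0,0,0,1],[0,0,0,0,0,0,0],[0,0,0,0,0,0,-0.5],[0,0,0,0,0,0,-1],[0,0,0,0,0,0,-1],[0,0,0,0,0,0,-1],[0,0,0,0,0,0,-1],[0,0,0,0,0,0,-1],[0,0,0,0,0,0,-1],[0,0,0,0,0,0,-1],[0,0,0,0,0,0,-1]]}}

```text
time: 6.92
tool_pos: [0.4333, -0.1331, 0.0562]
tool_rot: [0.001, 0.069, 0.998, -0.0]
contact_force: [-1.5, 0.7, 5.0]
gripper_width: 0.103
grasp_force: 60.4
```

```bash
python3 go.py .431 -.132 .054 171.85
```

```text
t 6.92 pos [ 0.4333 -0.1331  0.0562] H 172.04 tool shift cm [0.24 0.08 0.22] az 0.19
F [-1.49  0.7   4.95] M [-0.02  0.09  0.02] w 0.103 g 60.40795683860779 q [ 7.000e-04  6.940e-02  9.976e-01 -3.000e-04]
```

Emit:
{"method": "move_arm", "body": {"rows": [[0,0,-0.5,0,0,0,-1],[0,0,-0.8,0,0,0,-1],[0.3,0,-1.5,0,0,0,-1],[0.7,0,-2,0,0,0,-1],[0.7,0,-2,0,0,0,-1],[0.7,0,-2,0,0,0,-1],[0.6,0.5,-2,0,0,0,-1],[0,1.5,-0.5,0,0,0,-1],[0,2.5,0,0,0,0,-1],[0,2.5,0,0,0,0,-1],[0,2.5,0,0,0,0,-1],[0,2.5,0,0,0,0,-1],[0,1.5,0,0,0,0,-1],[0,0.5,0,0,0,0,-1],[0,0,0,0,0,0,-1]]}}

```text
time: 8.17
tool_pos: [0.4218, 0.011, 0.168]
tool_rot: [-0.0, 0.068, 0.998, -0.0]
contact_force: [-0.3, -0.7, -1.2]
gripper_width: 0.097
grasp_force: 59.4
```

Emit:
{"method": "move_arm", "body": {"rows": [[0,0,0,0,0,4,-1],[0,0,0,0,0,6,-1],[0,0,0,0,0,6,-1],[0,0,0,0,0,6,-1],[0,0,0,0,0,6,-1],[0,0,0,0,0,6,-1],[0,0,0,0,0,6,-1],[0,0,0,0,0,6,-1],[0,0,0,0,0,6,-1],[0,0,0,0,0,6,-1],[0,0,0,0,0,6,-1],[0,0,0,0,0,6,-1],[0,0,0,0,0,6,-1],[0,0,0,0,0,6,-1],[0,0,0,0,0,6,-1],[0,0,0,0,0,5,-1],[0,0,0,0,0,0,-1],[0,0,0,0,0,0,-1]]}}

```text
time: 9.67
tool_pos: [0.4221, 0.0093, 0.1682]
tool_rot: [-0.0, 0.771, 0.637, -0.0]
contact_force: [0.3, -0.4, -2.5]
gripper_width: 0.107
grasp_force: 59.4
```

```bash
python3 go.py .5006 .0885 .17 78.8
```

```text
t 9.67 pos [0.4221 0.0093 0.1682] H 79.11 tool shift cm [ 9.26  6.21 -0.18] az 0.31
F [ 0.3  -0.42 -2.54] M [-0.   -0.04  0.04] w 0.107 g 59.4435453414917 q [-0.000e+00  7.710e-01  6.368e-01 -3.000e-04]
```

Emit:
{"method": "move_arm", "body": {"rows": [[1,0.7,0,0,0,0.3,-1],[2,1.4,0,0,0,0,-1],[2.2,1.4,0,0,0,0,-1],[2,1.4,0,0,0,0,-1],[1.4,0.9,0,0,0,0,-1],[0.7,0.4,0,0,0,0,-1],[0,0,1,0,0,0,-1],[0,0,2,0,0,0,-1],[0,0,2,0,0,0,-1],[0,0,1,0,0,0,-1],[0,0,0,0,0,0,-1],[0,0,0,0,0,0,-1]]}}

```text
time: 10.67
tool_pos: [0.5003, 0.0887, 0.1076]
tool_rot: [-0.0, 0.773, 0.634, -0.001]
contact_force: [-0.1, -0.8, -0.9]
gripper_width: 0.111
grasp_force: 59.3
```

```bash
python3 go.py .5006 .0885 .067 78.8; python3 -c "
from snap import *
from h import *
f=snap('w4');g=snap('t4','top')
p=proj(g,(.54,.08,0)).astype(int);c=cv2.resize(g['img'][p[1]-60:p[1]+60,p[0]-60:p[0]+60],(480,480),interpolation=cv2.INTER_CUBIC)
o=np.hstack([cv2.resize(f['img'],(640//2*1,240)),np.zeros((240,0,3),np.uint8)])
w=cv2.resize(f['img'][:,:320] if 0 else f['img'],(320,240))
out=np.zeros((480,800,3),np.uint8);out[:,:480]=c;out[:240,480:]=w;cv2.imwrite('pics/m4.png',f['img']);cv2.imwrite('pics/o4.png',out);print(p)
"
```

```text
t 10.67 pos [0.5003 0.0887 0.1076] H 78.73 tool shift cm [-0.01  0.03  4.06] az -0.07
F [-0.06 -0.79 -0.86] M [ 0.02 -0.01  0.01] w 0.111 g 59.346710443496704 q [-5.000e-04  7.731e-01  6.343e-01 -8.000e-04]
[224 224]
```

View pics/m4.png

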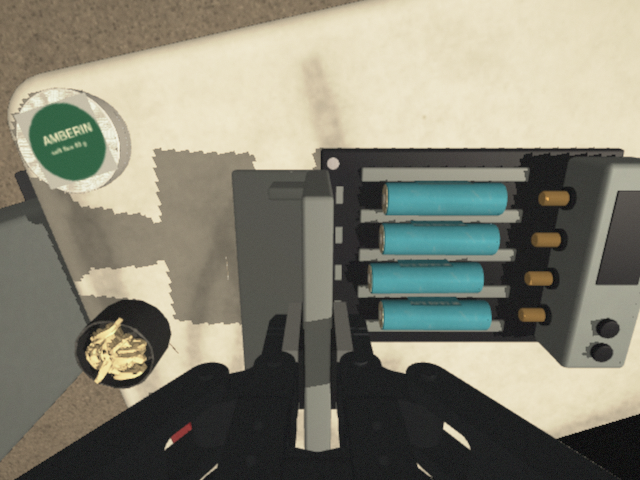

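The wrist view shows the held web vertical at x≈305–333, running from y=172 to 450. The cells' rear ends are at x≈368–383, level with the web, and the pins are at x≈520–540. Next I'll check squareness and lateral position.

```bash
python3 -c "
from snap import *
from h import *
f=pickle.load(open('w4.pkl','rb'));G=cv2.cvtColor(f['img'],cv2.COLOR_BGR2GRAY).astype(int)
a=np.radians(-11.2);xw=np.array([np.cos(a),np.sin(a),0]);yw=np.array([-xw[1],xw[0],0]);O=np.array([.584,.072,0])
tf=lambda P:np.round([(P-O)@xw*1e3,(P-O)@yw*1e3],1)
zt=.1146
pts=[];
for r in list(range(185,300,4)):
    e=G[r,322:345];k=np.argmin(np.diff(e));pts.append((322+k+1.0,r))
P=np.array([ray(f,p,zt) for p in pts]);print(pts[::6])
c=np.polyfit(P[:,1],P[:,0],1);print('web edge heading',np.degrees(np.arctan2(1,c[0]))-90, 'x',tf(P[0]),tf(P[-1]))
print('web end',tf(ray(f,(318,171),zt)))
h=cv2.cvtColor(f['img'],cv2.COLOR_BGR2HSV);m=cv2.inRange(h,(85,80,60),(105,255,255));m[:,:340]=0
n,l,s,cc=cv2.connectedComponentsWithStats(m)
for i in range(1,n):
  if s[i][4]>400:
    q=np.argwhere(l==i)[:,::-1];P=np.array([ray(f,u,.020) for u in q]);e=np.linalg.svd(P-P.mean(0),full_matrices=False)[2][0];e*=np.sign(e[0]);k=(P-O)@xw*1e3
    print(tf(P.mean(0)),np.degrees(np.arctan2(e[1],e[0])).round(2),np.percentile(k,[1,99]).round(1))
for p in [(554,199),(546,240),(538,279),(531,315)]:
  print('pin mid',tf(ray(f,p,.0185)))
A=ray(f,(361,174),.009);B=ray(f,(527,174),.009);print('ridge h',np.degrees(np.arctan2(*(B-A)[1::-1])),tf(A),tf(B))
A=ray(f,(322,150),.006);B=ray(f,(620,149.5),.006);print('bed edge h',np.degrees(np.arctan2(*(B-A)[1::-1])),tf(A),tf(B))
"
```

```text
[(np.float64(332.0), 185), (np.float64(334.0), 209), (np.float64(334.0), 233), (np.float64(333.0), 257), (np.float64(333.0), 281)]
web edge heading -11.633816263143785 x [-81.1  60.5] [-80.5  23.7]
web end [-85.3  64.7]
[-15.8  37. ] -12.1 [-47.1  16.3]
[-16.3  14. ] -12.35 [-47.6  15.6]
[-22.1  -9.6] -11.8 [-53.5   9.7]
[-14.5 -33.7] -12.34 [-45.7  17.5]
pin mid [44. 36.]
pin mid [43.9 12.4]
pin mid [ 43.5 -11.5]
pin mid [ 43.3 -35.1]
ridge h -11.330937073324804 [-61.1  48.5] [32.  48.3]
bed edge h -11.24305722989506 [-83.   61.5] [83.2 61.4]
```

Emit:
{"method": "move_arm", "body": {"rows": [[0,0,1,0,0,0,-1],[0,0,1.3,0,0,0,-1],[0,0,1,0,0,0,-1],[0,0,0.6,0,0,0,-1],[0,0,0.2,0,0,0,-1],[0,0.4,0,0,0,0,-1],[0,0.8,0,0,0,0,-1],[0,0.5,0,0,0,0,-1],[0,0.2,0,0,0,0,-1],[0,0,0,0,0,0,-1],[0,0,0,0,0,0,-1],[0,0,0,0,0,0,-1]]}}

```text
time: 11.77
tool_pos: [0.5198, 0.0855, 0.0674]
tool_rot: [-0.0, 0.773, 0.634, -0.0]
contact_force: [0.2, 0.3, -1.8]
gripper_width: 0.104
grasp_force: 59.4
```

```bash
python3 go.py .5006 .0885 .066 78.8
```

```text
t 11.77 pos [0.5198 0.0855 0.0674] H 78.75 tool shift cm [-0.08 -1.94  0.14] az -0.05
F [ 0.24  0.28 -1.8 ] M [-0.07 -0.03 -0.03] w 0.104 g 59.42272961139679 q [-0.      0.773   0.6344 -0.    ]
```

Emit:
{"method": "move_arm", "body": {"rows": [[0,0.15,0,0,0,0,-1],[0,0.15,0,0,0,0,-1],[0,0.15,0,0,0,0,-1],[0,0.15,0,0,0,0,-1],[0,0.15,0,0,0,0,-1],[0,0.15,0,0,0,0,-1],[0,0.15,0,0,0,0,-1],[0,0.15,0,0,0,0,-1],[0,0.15,0,0,0,0,-1],[0,0.15,0,0,0,0,-1],[0,0.15,0,0,0,0,-1],[0,0.15,0,0,0,0,-1],[0,0.15,0,0,0,0,-1],[0,0.1,0,0,0,0,-1],[0,0,0,0,0,0,-1],[0,0,0,0,0,0,-1]]}}

```text
time: 13.1
tool_pos: [0.5402, 0.0815, 0.0673]
tool_rot: [0.0, 0.773, 0.634, 0.0]
contact_force: [-0.6, -0.3, -1.9]
gripper_width: 0.102
grasp_force: 59.4
```

```bash
python3 go.py .5006 .0885 .066 78.8;  python3 -c "
from snap import *
f=snap('w5');cv2.imwrite('pics/w5c.png',f['img'][100:400])"
```

```text
t 13.1 pos [0.5402 0.0815 0.0673] H 78.75 tool shift cm [-0.08 -4.02  0.13] az -0.05
F [-0.64 -0.29 -1.87] M [-0.05  0.02 -0.01] w 0.102 g 59.44689989089966 q [3.000e-04 7.730e-01 6.344e-01 2.000e-04]
```

View pics/w5c.png

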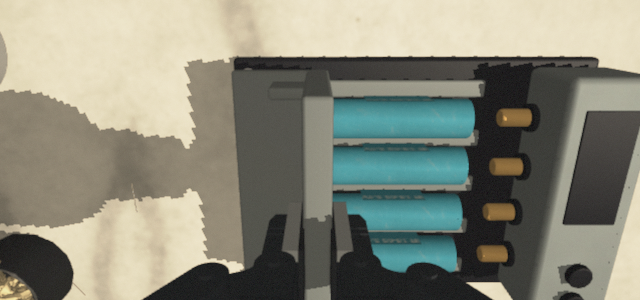

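The cells' rear ends now lie against the web as one row. The fronts, at x≈455–475, stop about 22 px (roughly 12 mm) short of the pin tips at x≈478–498.

Emit:
{"method": "move_arm", "body": {"rows": [[0,0.1,0,0,0,0,-1],[0,0.1,0,0,0,0,-1],[0,0.1,0,0,0,0,-1],[0,0.1,0,0,0,0,-1],[0,0.1,0,0,0,0,-1],[0,0.1,0,0,0,0,-1],[0,0.1,0,0,0,0,-1],[0,0.1,0,0,0,0,-1],[0,0,0,0,0,0,-1]]}}

```text
time: 13.9
tool_pos: [0.5481, 0.0799, 0.0673]
tool_rot: [0.0, 0.773, 0.634, 0.0]
contact_force: [-0.9, 0.6, -2.4]
gripper_width: 0.103
grasp_force: 59.5
```

Emit:
{"method": "move_arm", "body": {"rows": [[0,0.05,0,0,0,0,-1],[0,0.05,0,0,0,0,-1],[0,0,0,0,0,0,-1]]}}

```text
time: 14.15
tool_pos: [0.5489, 0.0797, 0.0673]
tool_rot: [0.0, 0.773, 0.634, 0.0]
contact_force: [-1.4, 0.3, -0.7]
gripper_width: 0.108
grasp_force: 59.6
```

Emit:
{"method": "move_arm", "body": {"rows": [[0,0.05,0,0,0,0,-1],[0,0.05,0,0,0,0,-1],[0,0,0,0,0,0,-1]]}}

```text
time: 14.4
tool_pos: [0.5499, 0.0795, 0.0673]
tool_rot: [0.0, 0.773, 0.634, 0.0]
contact_force: [-1.1, 0.1, -2.3]
gripper_width: 0.102
grasp_force: 59.6
```

```bash
python3 go.py .5006 .0885 .066 78.8
```

```text
t 14.4 pos [0.5499 0.0795 0.0673] H 78.75 tool shift cm [-0.08 -5.01  0.13] az -0.05
F [-1.1   0.12 -2.3 ] M [0.03 0.16 0.01] w 0.102 g 59.57747519016266 q [1.000e-04 7.730e-01 6.344e-01 1.000e-04]
```

Emit:
{"method": "move_arm", "body": {"rows": [[0,0.05,0,0,0,0,-1],[0,0.05,0,0,0,0,-1],[0,0,0,0,0,0,-1]]}}

```text
time: 14.65
tool_pos: [0.5509, 0.0793, 0.0673]
tool_rot: [0.0, 0.773, 0.634, 0.0]
contact_force: [-1.6, 0.3, -2.0]
gripper_width: 0.106
grasp_force: 59.5
```

Emit:
{"method": "move_arm", "body": {"rows": [[0,0.05,0,0,0,0,-1],[0,0.05,0,0,0,0,-1],[0,0,0,0,0,0,-1]]}}

```text
time: 14.9
tool_pos: [0.5519, 0.0792, 0.0673]
tool_rot: [0.0, 0.773, 0.634, 0.0]
contact_force: [-1.4, 0.4, -1.6]
gripper_width: 0.105
grasp_force: 59.5
```

```bash
python3 go.py .5006 .0885 .066 78.8
```

```text
t 14.9 pos [0.5519 0.0792 0.0673] H 78.75 tool shift cm [-0.08 -5.21  0.13] az -0.05
F [-1.43  0.37 -1.6 ] M [ 0.05  0.09 -0.03] w 0.105 g 59.50187802314758 q [1.000e-04 7.730e-01 6.344e-01 1.000e-04]
```

Emit:
{"method": "move_arm", "body": {"rows": [[0,0.05,0,0,0,0,-1],[0,0.05,0,0,0,0,-1],[0,0,0,0,0,0,-1]]}}

```text
time: 15.15
tool_pos: [0.5528, 0.079, 0.0673]
tool_rot: [0.0, 0.773, 0.634, 0.0]
contact_force: [-0.7, -0.3, -3.2]
gripper_width: 0.1
grasp_force: 59.5
```

Emit:
{"method": "move_arm", "body": {"rows": [[0,0.05,0,0,0,0,-1],[0,0.05,0,0,0,0,-1],[0,0,0,0,0,0,-1]]}}

```text
time: 15.4
tool_pos: [0.5538, 0.0787, 0.0673]
tool_rot: [0.0, 0.773, 0.634, 0.0]
contact_force: [-1.9, 0.5, -2.0]
gripper_width: 0.102
grasp_force: 59.5
```

```bash
python3 go.py .5006 .0885 .066 78.8
```

```text
t 15.4 pos [0.5538 0.0787 0.0673] H 78.75 tool shift cm [-0.08 -5.41  0.13] az -0.05
F [-1.87  0.47 -1.96] M [ 0.   0.1 -0. ] w 0.102 g 59.455533027648926 q [1.000e-04 7.730e-01 6.344e-01 1.000e-04]
```

Emit:
{"method": "move_arm", "body": {"rows": [[0,0.05,0,0,0,0,-1],[0,0.05,0,0,0,0,-1],[0,0,0,0,0,0,-1]]}}

```text
time: 15.65
tool_pos: [0.5545, 0.0786, 0.0673]
tool_rot: [-0.0, 0.773, 0.634, -0.0]
contact_force: [-1.7, 0.4, -1.4]
gripper_width: 0.111
grasp_force: 59.6
```

```bash
python3 go.py .5006 .0885 .066 78.8;  python3 -c "
from snap import *
f=snap('w6');cv2.imwrite('pics/w6c.png',cv2.resize(f['img'][190:390,400:560],None,fx=3,fy=3))"
```

```text
t 15.65 pos [0.5545 0.0786 0.0673] H 78.75 tool shift cm [-0.08 -5.47  0.13] az -0.05
F [-1.67  0.41 -1.37] M [0.01 0.46 0.04] w 0.111 g 59.63205635547638 q [-3.000e-04  7.730e-01  6.344e-01 -3.000e-04]
```

View pics/w6c.png

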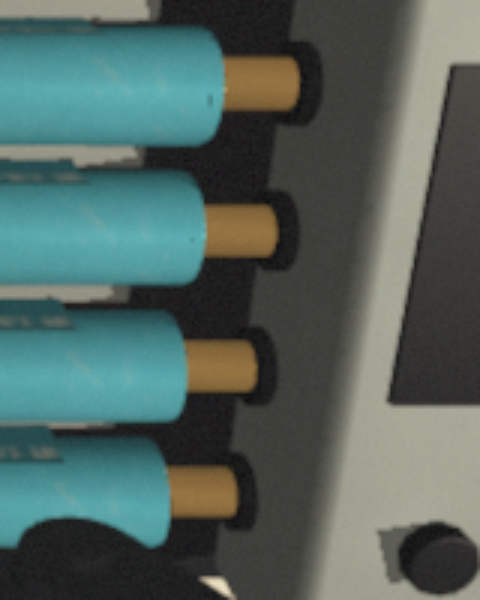

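All four cells now sit at the pin tips, with the gap closed at zoomed x≈170–225. The moment is beginning to rise, so I'll continue in 0.5 mm steps.

Emit:
{"method": "move_arm", "body": {"rows": [[0,0.05,0,0,0,0,-1],[0,0,0,0,0,0,-1],[0,0,0,0,0,0,-1]]}}

```text
time: 15.95
tool_pos: [0.5546, 0.0786, 0.0673]
tool_rot: [-0.001, 0.773, 0.634, -0.001]
contact_force: [-5.7, 0.7, 1.0]
gripper_width: 0.1
grasp_force: 59.9
```

```bash
python3 go.py .5006 .0885 .066 78.8
```

```text
t 15.95 pos [0.5546 0.0786 0.0673] H 78.76 tool shift cm [-0.09 -5.49  0.13] az -0.04
F [-5.65  0.73  0.95] M [ 0.21  0.92 -0.  ] w 0.1 g 59.910566210746765 q [-6.000e-04  7.730e-01  6.344e-01 -6.000e-04]
```

Emit:
{"method": "move_arm", "body": {"rows": [[0,0.04,0,0,0,0,-1],[0,0,0,0,0,0,-1],[0,0,0,0,0,0,-1]]}}

```text
time: 16.2
tool_pos: [0.5547, 0.0786, 0.0672]
tool_rot: [-0.001, 0.773, 0.634, -0.001]
contact_force: [-6.3, 0.3, 2.2]
gripper_width: 0.106
grasp_force: 60.0
```

```bash
python3 go.py .5006 .0885 .066 78.8
```

```text
t 16.2 pos [0.5547 0.0786 0.0672] H 78.75 tool shift cm [-0.08 -5.5   0.12] az -0.05
F [-6.34  0.33  2.18] M [ 0.19  1.23 -0.03] w 0.106 g 59.99874651432037 q [-0.0009  0.773   0.6344 -0.0009]
```

Emit:
{"method": "move_arm", "body": {"rows": [[0,-0.02,0,-0.2,0,0,-1],[0,-0.02,0,-0.2,0,0,-1],[0,-0.02,0,-0.2,0,0,-1],[0,0,0,0,0,0,-1],[0,0,0,0,0,0,-1]]}}

```text
time: 16.62
tool_pos: [0.5541, 0.0787, 0.0671]
tool_rot: [0.003, 0.773, 0.634, 0.003]
contact_force: [-4.7, 0.3, 0.8]
gripper_width: 0.106
grasp_force: 59.9
```

```bash
python3 go.py .5006 .0885 .066 78.8
```

```text
t 16.62 pos [0.5541 0.0787 0.0671] H 78.75 tool shift cm [-0.08 -5.44  0.11] az -0.05
F [-4.7   0.31  0.76] M [ 0.16  1.06 -0.03] w 0.106 g 59.92418646812439 q [0.0033 0.773  0.6344 0.0026]
```

Emit:
{"method": "move_arm", "body": {"rows": [[0,0.03,0,0,0,0,-1],[0,0.03,0,0,0,0,-1],[0,0,0,0,0,0,-1],[0,0,0,0,0,0,-1]]}}

```text
time: 16.95
tool_pos: [0.5543, 0.0787, 0.067]
tool_rot: [0.003, 0.773, 0.634, 0.002]
contact_force: [-6.9, 0.4, 1.9]
gripper_width: 0.104
grasp_force: 60.0
```

```bash
python3 go.py .5006 .0885 .066 78.8
```

```text
t 16.95 pos [0.5543 0.0787 0.067 ] H 78.75 tool shift cm [-0.09 -5.46  0.1 ] az -0.05
F [-6.86  0.41  1.92] M [ 0.29  1.39 -0.04] w 0.104 g 60.0463593006134 q [0.0028 0.773  0.6344 0.0021]
```

Emit:
{"method": "move_arm", "body": {"rows": [[0,0,-0.02,0,0,0,-1],[0,0,-0.02,0,0,0,-1],[0,0,0,0,0,0,-1],[0,0,0,0,0,0,-1]]}}

```text
time: 17.28
tool_pos: [0.5542, 0.0787, 0.067]
tool_rot: [0.003, 0.773, 0.634, 0.002]
contact_force: [-5.4, 0.7, -0.5]
gripper_width: 0.101
grasp_force: 59.8
```

```bash
python3 go.py .5006 .0885 .066 78.8
```

```text
t 17.28 pos [0.5542 0.0787 0.067 ] H 78.75 tool shift cm [-0.08 -5.45  0.1 ] az -0.05
F [-5.37  0.74 -0.51] M [0.27 1.07 0.03] w 0.101 g 59.80088710784912 q [0.0028 0.773  0.6344 0.0022]
```

Emit:
{"method": "move_arm", "body": {"rows": [[0,0.03,-0.02,0,0,0,-1],[0,0.03,-0.02,0,0,0,-1],[0,0.03,0,0,0,0,-1],[0,0,0,0,0,0,-1],[0,0,0,0,0,0,-1]]}}

```text
time: 17.7
tool_pos: [0.5544, 0.0786, 0.0671]
tool_rot: [0.002, 0.773, 0.634, 0.002]
contact_force: [-7.3, 0.5, 1.1]
gripper_width: 0.101
grasp_force: 59.8
```

```bash
python3 go.py .5006 .0885 .066 78.8
```

```text
t 17.7 pos [0.5544 0.0786 0.0671] H 78.75 tool shift cm [-0.08 -5.47  0.11] az -0.05
F [-7.3   0.45  1.06] M [ 0.36  1.42 -0.01] w 0.101 g 59.768269658088684 q [0.0021 0.773  0.6344 0.0015]
```

Emit:
{"method": "move_arm", "body": {"rows": [[0,0.04,-0.02,0,0,0,-1],[0,0.04,-0.02,0,0,0,-1],[0,0.04,-0.02,0,0,0,-1],[0,0,-0.02,0,0,0,-1],[0,0,0,0,0,0,-1]]}}

```text
time: 18.12
tool_pos: [0.5549, 0.0785, 0.067]
tool_rot: [0.002, 0.773, 0.634, 0.001]
contact_force: [-7.8, 1.5, -1.7]
gripper_width: 0.103
grasp_force: 59.5
```

```bash
python3 go.py .5006 .0885 .066 78.8
```

```text
t 18.12 pos [0.5549 0.0785 0.067 ] H 78.75 tool shift cm [-0.07 -5.52  0.1 ] az -0.05
F [-7.76  1.52 -1.68] M [0.37 1.48 0.02] w 0.103 g 59.48398768901825 q [0.0016 0.773  0.6344 0.0009]
```

Emit:
{"method": "move_arm", "body": {"rows": [[0,0.04,-0.01,0,0,0,-1],[0,0.04,-0.01,0,0,0,-1],[0,0.04,-0.01,0,0,0,-1],[0,0,0,0,0,0,-1],[0,0,0,0,0,0,-1]]}}

```text
time: 18.53
tool_pos: [0.5553, 0.0784, 0.0671]
tool_rot: [0.001, 0.773, 0.634, 0.0]
contact_force: [-9.4, 1.7, -0.3]
gripper_width: 0.102
grasp_force: 59.6
```

```bash
python3 go.py .5006 .0885 .066 78.8
```

```text
t 18.53 pos [0.5553 0.0784 0.0671] H 78.76 tool shift cm [-0.07 -5.56  0.11] az -0.04
F [-9.35  1.74 -0.28] M [ 0.45  1.82 -0.  ] w 0.102 g 59.59612011909485 q [8.000e-04 7.730e-01 6.344e-01 2.000e-04]
```

Emit:
{"method": "move_arm", "body": {"rows": [[0,0.04,-0.02,-0.1,0,0,-1],[0,0.04,-0.02,-0.1,0,0,-1],[0,0.04,-0.02,-0.1,0,0,-1],[0,0.04,-0.01,0,0,0,-1],[0,0,0,0,0,0,-1],[0,0,0,0,0,0,-1]]}}

```text
time: 19.03
tool_pos: [0.5557, 0.0782, 0.0671]
tool_rot: [0.002, 0.773, 0.634, 0.001]
contact_force: [-10.4, 3.3, 0.1]
gripper_width: 0.098
grasp_force: 59.6
```

```bash
python3 go.py .5006 .0885 .066 78.8
```

```text
t 19.03 pos [0.5557 0.0782 0.0671] H 78.76 tool shift cm [-0.07 -5.61  0.11] az -0.04
F [-10.4    3.29   0.08] M [ 0.6   2.16 -0.  ] w 0.098 g 59.630481004714966 q [0.0018 0.773  0.6344 0.0008]
```

Emit:
{"method": "move_arm", "body": {"rows": [[0,0.04,-0.02,0,0,0,-1],[0,0.04,-0.01,0,0,0,-1],[0,0.04,-0.02,0,0,0,-1],[0,0.04,-0.01,0,0,0,-1],[0,0.04,0,0,0,0,-1],[0,0,0,0,0,0,-1],[0,0,0,0,0,0,-1]]}}

```text
time: 19.62
tool_pos: [0.5564, 0.078, 0.0671]
tool_rot: [0.001, 0.773, 0.634, -0.0]
contact_force: [-14.0, 3.7, -1.0]
gripper_width: 0.104
grasp_force: 59.9
```

```bash
python3 go.py .5006 .0885 .066 78.8
```

```text
t 19.62 pos [0.5564 0.078  0.0671] H 78.76 tool shift cm [-0.06 -5.68  0.11] az -0.04
F [-14.01   3.68  -1.04] M [0.66 2.73 0.05] w 0.104 g 59.88716125488281 q [ 6.000e-04  7.730e-01  6.345e-01 -4.000e-04]
```

Emit:
{"method": "move_arm", "body": {"rows": [[0,0,0,0,0,0,-1],[0,0,0,0,0,0,-1],[0,0,0,0,0,0,-1],[0,0,0,0,0,0,-1],[0,0,0,0,0,0,-1],[0,0,0,0,0,0,-1],[0,0,0,0,0,0,-1],[0,0,0,0,0,0,-1],[0,0,0,0,0,0,-1],[0,0,0,0,0,0,-1],[0,0,0,0,0,0,-1],[0,0,0,0,0,0,-1],[0,0,0,0,0,0,-1],[0,0,0,0,0,0,-1],[0,0,0,0,0,0,-1],[0,0,0,0,0,0,-1],[0,0,0,0,0,0,-1],[0,0,0,0,0,0,-1]]}}

```text
time: 21.12
tool_pos: [0.5565, 0.078, 0.0671]
tool_rot: [0.001, 0.773, 0.634, -0.0]
contact_force: [-13.3, 2.9, -0.3]
gripper_width: 0.103
grasp_force: 59.9
```

```bash
python3 go.py .5006 .0885 .066 78.8; python3 -c "
from snap import *
f=snap('w7')
h=cv2.cvtColor(f['img'],cv2.COLOR_BGR2HSV)
for r in range(195,365,10):
  b=np.where(cv2.inRange(h[r:r+1],(85,80,60),(105,255,255))[0])[0]; o=np.where(cv2.inRange(h[r:r+1],(8,110,80),(28,255,255))[0])[0]; o=o[o>400]
  print(r,b.max() if len(b) else None,(o.min(),o.max()) if len(o)>5 else None)
"
```

```text
t 21.12 pos [0.5565 0.078  0.0671] H 78.76 tool shift cm [-0.06 -5.68  0.11] az -0.04
F [-13.34   2.94  -0.25] M [0.6  2.69 0.  ] w 0.103 g 59.88175570964813 q [ 6.000e-04  7.730e-01  6.344e-01 -3.000e-04]
195 None None
205 471 None
215 472 (np.int64(475), np.int64(494))
225 472 (np.int64(474), np.int64(492))
235 469 None
245 423 None
255 465 None
265 466 (np.int64(468), np.int64(487))
275 466 None
285 None None
295 455 None
305 459 (np.int64(461), np.int64(479))
315 460 (np.int64(462), np.int64(480))
325 460 None
335 416 None
345 453 (np.int64(455), np.int64(470))
355 454 (np.int64(456), np.int64(474))
```

Emit:
{"method": "move_arm", "body": {"rows": [[0,-0.03,0.01,0,0,0,-1],[0,-0.03,0.01,0,0,0,-1],[0,-0.03,0.01,0,0,0,-1],[0,-0.03,0.01,0,0,0,-1],[0,-0.03,0.01,0,0,0,-1],[0,-0.03,0.01,0,0,0,-1],[0,-0.03,0.01,0,0,0,-1],[0,-0.03,0.01,0,0,0,-1],[0,-0.03,0.01,0,0,0,-1],[0,0,0,0,0,0,-1]]}}

```text
time: 22.0
tool_pos: [0.5557, 0.0783, 0.0671]
tool_rot: [0.002, 0.773, 0.634, 0.002]
contact_force: [-9.1, 3.1, -1.0]
gripper_width: 0.101
grasp_force: 59.7
```

```bash
python3 go.py .5006 .0885 .066 78.8
```

```text
t 22.0 pos [0.5557 0.0783 0.0671] H 78.76 tool shift cm [-0.07 -5.61  0.11] az -0.04
F [-9.09  3.08 -1.04] M [ 0.39  1.86 -0.01] w 0.101 g 59.74400818347931 q [0.0025 0.773  0.6344 0.0015]
```

Emit:
{"method": "move_arm", "body": {"rows": [[0,-0.03,0.01,0.05,0,0,-1],[0,-0.03,0.01,0.05,0,0,-1],[0,-0.03,0.01,0.05,0,0,-1],[0,-0.03,0.01,0.05,0,0,-1],[0,-0.03,0.01,0.05,0,0,-1],[0,-0.03,0.01,0.05,0,0,-1],[0,-0.03,0.01,0.05,0,0,-1],[0,-0.03,0.01,0.05,0,0,-1],[0,0,0,0,0,0,-1]]}}

```text
time: 22.75
tool_pos: [0.555, 0.0784, 0.0671]
tool_rot: [0.001, 0.773, 0.634, 0.001]
contact_force: [-6.4, 1.2, -3.0]
gripper_width: 0.101
grasp_force: 59.6
```

```bash
python3 go.py .5006 .0885 .066 78.8
```

```text
t 22.75 pos [0.555  0.0784 0.0671] H 78.75 tool shift cm [-0.07 -5.53  0.11] az -0.05
F [-6.36  1.23 -3.01] M [0.32 1.24 0.04] w 0.101 g 59.583109617233276 q [0.0013 0.773  0.6344 0.0008]
```

Emit:
{"method": "move_arm", "body": {"rows": [[0,-0.02,0.02,0.05,0,0,-1],[0,-0.02,0.01,0.05,0,0,-1],[0,-0.02,0.01,0.05,0,0,-1],[0,-0.02,0.01,0.05,0,0,-1],[0,-0.02,0.01,0,0,0,-1],[0,-0.02,0.01,0,0,0,-1],[0,-0.02,0.01,0,0,0,-1],[0,-0.02,0.01,0,0,0,-1],[0,-0.02,0.01,0,0,0,-1],[0,0,0,0,0,0,-1]]}}

```text
time: 23.58
tool_pos: [0.5546, 0.0786, 0.0671]
tool_rot: [0.001, 0.773, 0.634, 0.001]
contact_force: [-4.7, 1.1, -3.0]
gripper_width: 0.105
grasp_force: 59.6
```

```bash
python3 go.py .5006 .0885 .066 78.8
```

```text
t 23.58 pos [0.5546 0.0786 0.0671] H 78.75 tool shift cm [-0.08 -5.49  0.11] az -0.05
F [-4.73  1.1  -3.02] M [0.25 1.02 0.03] w 0.105 g 59.563997983932495 q [0.0013 0.773  0.6344 0.0009]
```

Emit:
{"method": "move_arm", "body": {"rows": [[0,-0.02,0.01,0,0,0,-1],[0,-0.02,0.01,0,0,0,-1],[0,-0.02,0.01,0,0,0,-1],[0,-0.02,0.01,0,0,0,-1],[0,-0.02,0.01,0,0,0,-1],[0,-0.02,0,0,0,0,-1],[0,-0.02,0,0,0,0,-1],[0,-0.02,0,0,0,0,-1],[0,-0.02,0,0,0,0,-1],[0,-0.02,0,0,0,0,-1],[0,0,0,0,0,0,-1]]}}

```text
time: 24.5
tool_pos: [0.5541, 0.0787, 0.0677]
tool_rot: [0.003, 0.773, 0.634, 0.002]
contact_force: [-3.2, -0.2, -2.9]
gripper_width: 0.107
grasp_force: 59.5
```

```bash
python3 go.py .5006 .0885 .066 78.8
```

```text
t 24.5 pos [0.5541 0.0787 0.0677] H 78.75 tool shift cm [-0.08 -5.44  0.17] az -0.05
F [-3.17 -0.21 -2.86] M [0.07 0.54 0.02] w 0.107 g 59.476205706596375 q [0.0026 0.773  0.6344 0.0022]
```

Emit:
{"method": "move_arm", "body": {"rows": [[0,-0.02,0,0,0,0,-1],[0,-0.02,0,0,0,0,-1],[0,-0.02,0,0,0,0,-1],[0,-0.02,0,0,0,0,-1],[0,-0.02,0,0,0,0,-1],[0,-0.02,0,0,0,0,-1],[0,-0.02,0,0,0,0,-1],[0,-0.02,0,0,0,0,-1],[0,-0.03,0,0,0,0,-1],[0,-0.03,0,0,0,0,-1],[0,-0.03,0,0,0,0,-1],[0,-0.03,0,0,0,0,-1],[0,0,0,0,0,0,-1]]}}

```text
time: 25.58
tool_pos: [0.5508, 0.0794, 0.0673]
tool_rot: [0.002, 0.773, 0.634, 0.002]
contact_force: [-0.8, 0.9, -2.6]
gripper_width: 0.103
grasp_force: 59.6
```

```bash
python3 go.py .5006 .0885 .066 78.8
```

```text
t 25.58 pos [0.5508 0.0794 0.0673] H 78.75 tool shift cm [-0.08 -5.1   0.13] az -0.05
F [-0.76  0.93 -2.59] M [0.02 0.02 0.01] w 0.103 g 59.562551379203796 q [0.002  0.773  0.6344 0.0017]
```

Emit:
{"method": "move_arm", "body": {"rows": [[0,-0.05,0,0,0,0,-1],[0,-0.05,0,0,0,0,-1],[0,-0.1,0,0,0,0,-1],[0,-0.1,0,0,0,0,-1],[0,-0.1,0,0,0,0,-1],[0,-0.2,0,0,0,0,-1],[0,-0.3,0,0,0,0,-1],[0,-0.5,0,0,0,0,-1],[0,-0.8,0,0,0,0,-1],[0,-1,0,0,0,0,-1],[0,-1,0,0,0,0,-1],[0,-0.6,0,0,0,0,-1],[0,-0.2,-0.3,0,0,0,-1],[0,0,-1,0,0,0,-1],[0,0,-2,0,0,0,-1],[0,0,-2,0,0,0,-1],[0,0,-0.6,0,0,0,-1],[0,0,0,0,0,0,-1],[0,0,0,0,0,0,-1]]}}

```text
time: 27.17
tool_pos: [0.5019, 0.0891, 0.1264]
tool_rot: [0.002, 0.773, 0.634, 0.002]
contact_force: [-0.6, 0.3, -2.0]
gripper_width: 0.104
grasp_force: 59.7
```

```bash
python3 go.py .5006 .0885 .066 78.8; python3 -c "
from snap import *
from h import *
f=snap('w8')
cv2.imwrite('pics/w8c.png',f['img'])
a=np.radians(-11.25);xw=np.array([np.cos(a),np.sin(a),0]);yw=np.array([-xw[1],xw[0],0]);O=np.array([.584,.072,0])
h=cv2.cvtColor(f['img'],cv2.COLOR_BGR2HSV);m=cv2.inRange(h,(85,80,60),(105,255,255));m[:,:330]=0
n,l,s,cc=cv2.connectedComponentsWithStats(m)
for i in range(1,n):
  if s[i][4]>400:
    q=np.argwhere(l==i)[:,::-1];P=np.array([ray(f,u,.020) for u in q]);k=(P-O)@xw*1e3;y=(P-O)@yw*1e3
    print(y.mean().round(1),np.percentile(k,[1,99]).round(1))
"
```

```text
t 27.17 pos [0.5019 0.0891 0.1264] H 78.74 tool shift cm [-0.08 -0.11  6.04] az -0.06
F [-0.61  0.29 -2.03] M [-0.02 -0.    0.04] w 0.104 g 59.6505081653595 q [0.0024 0.773  0.6344 0.0021]
36.7 [-24.1  39.1]
14.0 [-24.1  39.1]
-10.2 [-24.2  39. ]
-33.9 [-24.3  39. ]
```

View pics/w8c.png

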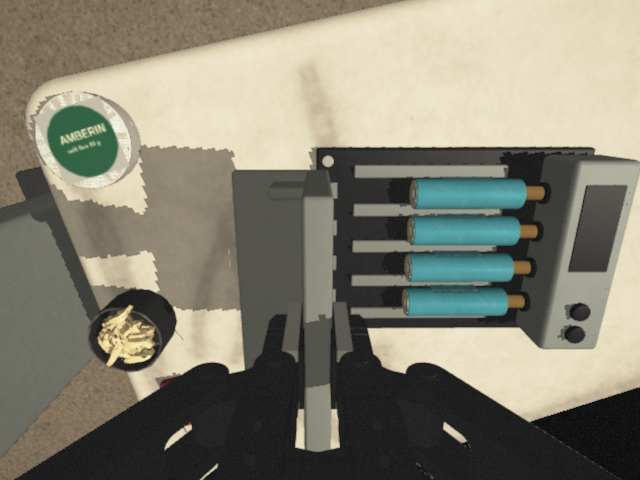

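The cells are level with one another within about 0.2 mm, with front ends at the pins (x≈510–527) and all four in their lanes. Now I'll take the straightedge back to its original free spot.

Emit:
{"method": "move_arm", "body": {"rows": [[0,0,-1,0.3,0,0,-1],[0,0,-2,0,0,0,-1],[0,-0.5,-1,0,0,0,-1],[-1,-0.7,0,0,0,0,-1],[-2,-1.3,0,0,0,0,-1],[-2,-1.4,0,0,0,0,-1],[-2,-1.3,0,0,0,0,-1],[-1.5,-0.9,0,0,0,0,-1],[-0.7,-0.3,0,0,0,0,-1],[0,0,0,0,0,0,-1]]}}

```text
time: 28.05
tool_pos: [0.42, 0.0107, 0.1659]
tool_rot: [0.0, 0.774, 0.634, 0.0]
contact_force: [-0.6, 0.3, -2.0]
gripper_width: 0.104
grasp_force: 59.6
```

Emit:
{"method": "move_arm", "body": {"rows": [[0,0,0,0,0,-4,-1],[0,0,0,0,0,-6,-1],[0,0,0,0,0,-6,-1],[0,0,0,0,0,-6,-1],[0,0,0,0,0,-6,-1],[0,0,0,0,0,-6,-1],[0,0,0,0,0,-6,-1],[0,0,0,0,0,-6,-1],[0,0,0,0,0,-6,-1],[0,0,0,0,0,-6,-1],[0,0,0,0,0,-6,-1],[0,0,0,0,0,-6,-1],[0,0,0,0,0,-6,-1],[0,0,0,0,0,-6,-1],[0,0,0,0,0,-6,-1],[0,0,0,0,0,-5,-1],[0,0,0,0,0,0,-1],[0,0,0,0,0,0,-1]]}}

```text
time: 29.55
tool_pos: [0.4211, 0.0119, 0.1661]
tool_rot: [-0.0, 0.073, 0.997, 0.0]
contact_force: [0.1, 0.4, -2.1]
gripper_width: 0.102
grasp_force: 59.6
```

```bash
python3 go.py .422 -.125 .168 172
```

```text
t 29.55 pos [0.4211 0.0119 0.1661] H 171.66 tool shift cm [ -2.08 -13.54  -0.19] az -0.34
F [ 0.14  0.43 -2.09] M [ 0.02  0.02 -0.03] w 0.102 g 59.60118234157562 q [-0.000e+00  7.280e-02  9.974e-01  2.000e-04]
```

Emit:
{"method": "move_arm", "body": {"rows": [[0,-0.7,0,0,0,0,-1],[-0.2,-1.8,0,0,0,0,-1],[-0.3,-2.5,0,0,0,0,-1],[-0.3,-2.6,0,0,0,0,-1],[-0.3,-2.5,0,0,0,0,-1],[-0.2,-2,0,0,0,0,-1],[0,-1.2,0,0,0,0,-1],[0,-0.2,0,0,0,0,-1],[0,0,1,0,0,0,-1],[0,0,2.3,0,0,0,-1],[0,0,2.5,0,0,0,-1],[0,0,2.2,0,0,0,-1],[0,0,1.2,0,0,0,-1],[0,0,0.8,0,0,0,-1],[0,0,0.4,0,0,0,-1],[0,0,0,0,0,0,-1],[0,0,0,0,0,0,-1]]}}

```text
time: 30.97
tool_pos: [0.4147, -0.124, 0.0626]
tool_rot: [0.0, 0.072, 0.997, -0.0]
contact_force: [0.1, -0.7, -1.5]
gripper_width: 0.106
grasp_force: 59.6
```

```bash
python3 go.py .425 -.125 .055 172
```

```text
t 30.97 pos [ 0.4147 -0.124   0.0626] H 171.77 tool shift cm [-1.03  0.05  0.76] az -0.23
F [ 0.13 -0.67 -1.55] M [-0.    0.03  0.01] w 0.106 g 59.56689655780792 q [ 5.000e-04  7.180e-02  9.974e-01 -2.000e-04]
```

Emit:
{"method": "move_arm", "body": {"rows": [[-0.4,0,0,0,0,0,-1],[-0.6,0,0,0,0,0,-1],[0,0,0.3,0,0,0,-1],[0,0,0.2,0,0,0,-1],[0,0,0.1,0,0,0,-1],[0,0,0,0,0,0,-1]]}}

```text
time: 31.47
tool_pos: [0.4243, -0.1256, 0.0562]
tool_rot: [0.0, 0.072, 0.997, 0.0]
contact_force: [-0.0, 1.1, 0.1]
gripper_width: 0.105
grasp_force: 60.0
```

```bash
python3 go.py .425 -.125 .055 172
```

```text
t 31.47 pos [ 0.4243 -0.1256  0.0562] H 171.75 tool shift cm [-0.06  0.06  0.12] az -0.25
F [-0.05  1.07  0.15] M [0.08 0.05 0.03] w 0.105 g 59.970009326934814 q [1.000e-04 7.200e-02 9.974e-01 0.000e+00]
```

Emit:
{"method": "move_arm", "body": {"rows": [[0,0,0.03,0,0,0,-1],[0,0,0,0,0,0,-0.7],[0,0,0,0,0,0,-0.5],[0,0,0,0,0,0,-0.2],[0,0,0,0,0,0,0.1],[0,0,0,0,0,0,0.3],[0,0,0,0,0,0,0.5],[0,0,0,0,0,0,0.5],[0,0,0,0,0,0,0.5],[0,0,-0.5,0,0,0,0.5],[0,0,-1,0,0,0,0.5],[0,0,-2,0,0,0,0.5],[0,0,-3,0,0,0,0.5],[0,0,-3,0,0,0,0.5],[0,0,-3,0,0,0,0.5],[0,0,0,0,0,0,0.5],[0,0,0,0,0,0,0.5]]}}

```text
time: 32.88
tool_pos: [0.4257, -0.1262, 0.1843]
tool_rot: [0.003, 0.072, 0.997, -0.001]
contact_force: [0.2, 0.0, -0.6]
gripper_width: 0.755
grasp_force: 0.0
```

```bash
python3 go.py .425 -.125 .055 172; python3 -c "
from snap import *
f=snap('w9');g=snap('t9','top')
a=cv2.resize(g['img'][135:332,150:415],None,fx=2,fy=2)
b=cv2.resize(f['img'],(270,202));o=np.zeros((394,800,3),np.uint8);o[:,:530]=a;o[:202,530:]=b;cv2.imwrite('pics/o9.png',o)"
```

```text
t 32.88 pos [ 0.4257 -0.1262  0.1843] H 171.75 tool shift cm [ 0.08  0.11 12.93] az -0.25
F [ 0.21  0.05 -0.6 ] M [-0.02  0.02 -0.01] w 0.755 g 0.0 q [ 0.003   0.0719  0.9974 -0.0012]
```

View pics/o9.png

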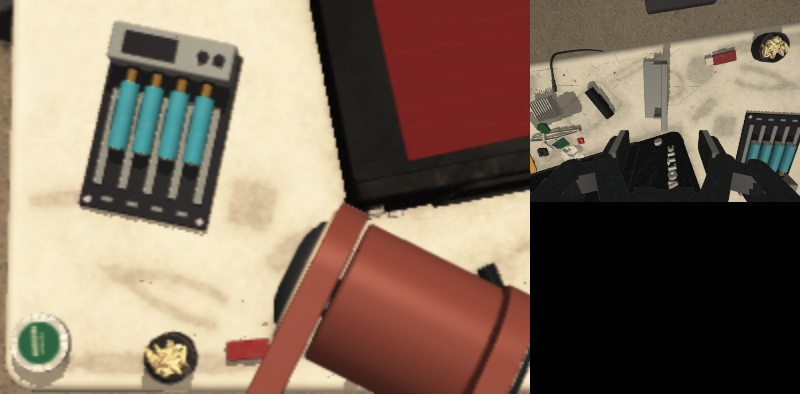

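The top view (left) shows the four cells level at the pins, around (160,120), with the bystanders in place. The wrist view (right) shows the straightedge standing on its foot at about (657,88), released and clear of the tester.

```bash
python3 -c "
from plant import manip
print(manip.job_done())"
```

```text
the job is handed in; nothing more can be done
None
```

I handed the job in at about 33 s, verdict not shown: the cells sit level at the pins after a 1.5 s hold at about 14 N total (per-cell force not measured), and the straightedge is back on its foot, clear of the tester.

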